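# Tip the spring-return tray onto its stop so the sample tins slide down

## Task

Push the tipping tray's lip down until the tray sits on the rubber stop under it (how far down the stop is differs every time, so feel for it), and hold it there with a firm steady push of about 12 N, never more than 20 N, for a second or two and until all three small tins have slid down off the step into the bay by the lip. Then ease the tray back up to level slowly under the finger, without letting it snap back, and leave it with the tins still in the bay. Do not touch the tins with the fingers, and leave the tube rack, the jar, the bottle and the grey box where they stand.

Things in the scene. Friction and masses are not known exactly. Their poses are not given: they have to be found in the camera images.
- push_lip (a point): Flat turned-out lip at the tray's low end, 80 mm (its x) by 48 mm (its y), 5 mm thick; push it down from above near its middle. Origin: centre of its top face, 138 mm above the table when level; z up out of that face, y outward, away from the tray, whose end wall stands behind it, flush with its top. It tilts with the tray about the hinge, which lies 140 mm back (-y) and 28 mm lower
- tray (a joint): Tilt of the tray, rad: 0 level (a spring holds it there), growing as the lip goes down. At the lip the spring needs 2 N to start, 4 N at 0.45 rad. Somewhere between 0.27 and 0.46 rad the underside meets a rubber buffer of unknown height, not listed; from there the push at the lip rises by about 2 N per mm. Let go while tilted, the tray snaps back
- tray_hinge (a point): Middle of the tray's hinge axis (along its x), level with the bay's floor, 110 mm above the table. It stays put when the tray tilts; its axes are parallel to the lip's and tilt too
- tray_bay (a point): Centre of the low bay's floor, 56 mm from the hinge towards the lip; axes as the lip's. The open tray is 112 mm wide (x) and 224 mm long (y) inside, walls 28 mm high, 4 mm thick; the half away from the lip has a floor 4 mm higher, so the bay is the 112 x 112 mm half by the lip, beyond a 4 mm step down
- tin0_center (a point): Centre of a lidded round dark steel tin, 30 mm across, 14 mm high, at the start flat on the raised half of the tray; friction and mass vary
- tin1_center (a point): The second such tin
- tin2_center (a point): The third such tin
- tube_rack: Orange tube rack block 70 x 150 x 30 mm with holes, on the table. Origin at the centre of its underside. To be left alone
- jar: Glass jar with white lid, 70 mm across, 80 mm high. Origin at the centre of its underside. To be left alone
- reagent: White bottle with yellow cap, 60 mm across, 120 mm high. Origin at the centre of its underside. To be left alone
- tip_box: Grey closed box 80 x 120 x 50 mm. Origin at the centre of its underside. To be left alone

How it is judged (in metres and radians):
On the way:
1. the tray is held still on its stop with a push of 8 to 20 N on the lip, all three tins being down in the bay (value of joint tray above 0.24 rad and contact force between the fingers and tray between 8 and 20 N and velocity of joint tray between -0.1 and 0.1 rad/s and y of tin0_center in the frame of tray_bay between -0.043 and 0.056 m and x of tin0_center in the frame of tray_bay between -0.056 and 0.056 m and z of tin0_center in the frame of tray_bay between 0 and 0.01 m and y of tin1_center in the frame of tray_bay between -0.043 and 0.056 m and x of tin1_center in the frame of tray_bay between -0.056 and 0.056 m and z of tin1_center in the frame of tray_bay between 0 and 0.01 m and y of tin2_center in the frame of tray_bay between -0.043 and 0.056 m and x of tin2_center in the frame of tray_bay between -0.056 and 0.056 m and z of tin2_center in the frame of tray_bay between 0 and 0.01 m), for 0.8 s.
At the end, for the whole second after the job is handed in: the tray is back level (within 0.03 rad) and at rest, and all three tins lie flat in the low bay: centres at least 13 mm past the step, within the bay's walls, and no more than 10 mm above the bay's floor (value of joint tray below 0.03 rad and velocity of joint tray below 0.05 rad/s and y of tin0_center in the frame of tray_bay between -0.043 and 0.056 m and x of tin0_center in the frame of tray_bay between -0.056 and 0.056 m and z of tin0_center in the frame of tray_bay between 0 and 0.01 m and y of tin1_center in the frame of tray_bay between -0.043 and 0.056 m and x of tin1_center in the frame of tray_bay between -0.056 and 0.056 m and z of tin1_center in the frame of tray_bay between 0 and 0.01 m and y of tin2_center in the frame of tray_bay between -0.043 and 0.056 m and x of tin2_center in the frame of tray_bay between -0.056 and 0.056 m and z of tin2_center in the frame of tray_bay between 0 and 0.01 m); the robot touches nothing.
It fails at once if the tray is pushed with more than 20 N (contact force between the fingers and tray above 20 N).
It fails at once if the tray snaps back (faster than 1.5 rad/s) (velocity of joint tray below -1.5 rad/s).
It fails at once if a tin is touched by the fingers (contact force between the fingers and tin0 above 0.3 N or contact force between the fingers and tin1 above 0.3 N or contact force between the fingers and tin2 above 0.3 N).
It fails at once if a bystander is moved by more than 15 mm (distance of any of tube_rack, jar, reagent, tip_box from where it was at the start of the episode above 0.015 m).
It also fails if it takes over 58 s, if anything falls off the work surface, if the arm or the gripper's body presses on something with over 40 N, if the wrist force passes 120 N, or if a joint passes its speed limit or range.

## Robot

A 6-joint arm with a two-finger parallel gripper is mounted at the origin on the work surface. World frame = base frame: x ahead of the robot, y to its left, z up, the work surface at z = 0. Lengths are in mm, angles in degrees, forces in N, time in s.
With the tool pointing down it reaches from about 350 to 725 mm from the base axis. Payload 6 kg.
Tool frame: the origin (TCP) lies at the very end of the fingers, on their centre line; the grasp point (between the pads) lies 19 mm behind it (ctrl.grip_depth is the distance from the TCP to the grasp point, in mm); z points along the fingers, y is the direction in which the jaws open and shut (so a half turn about z gives the same grasp; the last joint's range is limited). The gripper opens to 85 mm and grips with 20 to 120 N. Pads are 22 mm wide; open, the fingers measure 114 mm over their backs; the gripper's body (76 mm by 85 mm) begins 54 mm behind the grasp point. The pads swing forward as they close: fully open they stand 13 mm farther back than shut.
Start: joints at [83.978, 2.303, 4.859, 0, -92.561, -19.12], TCP at [254.884, 543.146, 231.261] pointing down, gripper open.
Joint ranges: [-146.85, 146.85], [-73.84, 115.35], [-62.03, 85.46], [-188.31, 113.3], [-161.28, -10.13], [-171.36, 171.36]. Speed limits (degrees/s): [147.25, 147.25, 172.46, 180, 180, 180].

## Interface

Orientations are given as [roll, pitch, yaw] about the fixed x, y, z axes, in that order (R = Rz(yaw) Ry(pitch) Rx(roll)).
In Python, from workcell import ctrl gives the robot as it stands.
- The arm moves only by the shell command python3 -m crank 'ROWS' [FORCE]. ROWS is JSON, one flat list of numbers, 5 for each row, row after row: the shift along the tool's x, y, z in cm, then the turn about the tool's z in rad, then the closure, from -1 (fully open) to 1 (shut). In form: [x, y, z, yaw, grip, x, y, z, yaw, grip, ...]. A call has 1 to 12 rows; each row shifts and turns the pose as measured when the row begins, along the tool's axes as they then stand; what a row does not reach is not made up. A row lasts 1/10 s, in which the tool goes at most 50 mm and 8.59 degrees, less where a joint would pass 70% of its speed; a pose out of reach is approached as far as the arm can. A call is refused whole if a number of a shift passes 5 or a number of a turn 0.15, either way. A call with a gripper value outside its range is refused whole. The fingers move at their own pace and stop on an object; FORCE is the grip in N (left out, the last holds). Time passes only in rows, so rows that do not move let the fingers close. It gives the time, the measured TCP pose, the force and the opening at its end, in the units of the state.
- ctrl.observe(): the state, without advancing time (a new reading comes with each control period).
- ctrl.camera(name): name is "side" or "top"; returns a dict with "pixels" (400x640x3 uint8, red, green, blue), "mtx" (3x3 intrinsics, pixels), "D" ([k1, k2, p1, p2, k3] as OpenCV has them; the pictures are not rectified), "rvec" (rotation vector, rad) and "tvec" (3), from world to camera coordinates, as OpenCV has them. Camera axes: x right, y down, z forward; pixel columns grow to the right and rows downward; lengths in mm; the calibration is good to about 2 mm. A picture is of the moment at which its call begins. There is no depth.
- ctrl.close_job(): hands the job in, once; it reports no verdict.
The state is a dict: "time": time; "joint_pos": joint angles; "dq": joint speeds; "joint_efforts": joint torques, N m; "eef_pos": TCP position; "eef_rot": TCP orientation; "ft_force": force on the tool from outside, world axes, zero at the start; "ft_torque": the same for the moment, N m; "opening": opening from 0.0 (shut) to 1.0 (fully open).
Only numpy, scipy, OpenCV 4.12 (cv2) and the standard library are available. Lean on these libraries where they do the work, as an engineer would, in place of code of your own. Each camera call takes 0.05 s, during which the arm holds its last target.

## Working session

There is one attempt and no reset: what is moved stays moved. The work goes in short steps, Python scripts to look and compute and a shell command to move; the robot and the scene stay as the last step left them, time stands still between calls to the robot, and variables do not carry over. Pictures are saved under pics/ and viewed, and the job is handed in when it is done.

```bash
ls; mkdir -p pics
python3 - <<'E'
from workcell import ctrl
import cv2
s=ctrl.observe();print(s)
for n in("side","top"):
    c=ctrl.camera(n);cv2.imwrite(f"pics/{n}0.png",c["pixels"][:,:,::-1]);print(n,c["mtx"],c["D"],c["rvec"],c["tvec"])
E
```

```text
pics
{'time': 0.0, 'joint_pos': array([ 8.39756647e+01,  2.33773658e+00,  4.80216409e+00, -2.57416788e-02,
       -9.25608504e+01, -1.91206704e+01]), 'dq': array([0.0096583 , 0.02231325, 0.02406748, 0.00287935, 0.01111075,
       0.04779716]), 'joint_efforts': array([-8.21862905e-04, -3.68197131e+01,  3.47413266e+01,  6.93223536e+00,
       -5.25850832e-03, -1.59837396e-05]), 'eef_pos': array([254.72746839, 542.88632785, 230.28921741]), 'eef_rot': array([ 1.79900473e+02, -7.28503482e-03, -2.51438709e+01]), 'ft_force': array([-0.166206  , -0.22139044,  0.47371471]), 'ft_torque': array([-0.02097102, -0.01704728,  0.0020744 ]), 'opening': 0.9985530155149313}
side [[372.7164477    0.         318.05803839]
 [  0.         372.7164477  202.58759136]
 [  0.           0.           1.        ]] [-0.08269121  0.          0.          0.          0.        ] [ 2.28081404 -0.60622979  0.23338161] [-517.2135596   296.9173574   868.24579145]
top [[414.51897457   0.         321.85923788]
 [  0.         414.51897457 201.78595046]
 [  0.           0.           1.        ]] [-0.06043278  0.          0.          0.          0.        ] [ 2.18690652 -2.13449223  0.11293977] [ -20.39106966  613.33343093 1460.44811541]
```

View pics/side0.png

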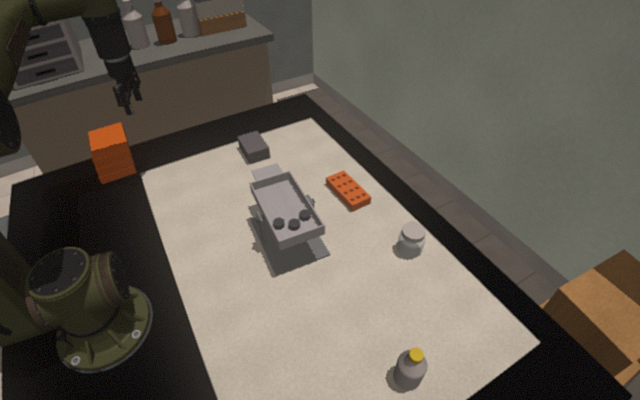

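View pics/top0.png

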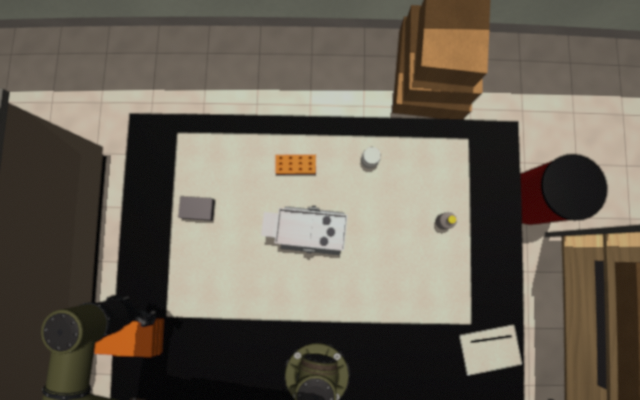

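The side view shows the tray at about (287,210), with its pale lip near (267,174) and the tins at (279-305,215-224). In the top view the tray is at (312,230), the lip is at (270,226) on the left, and the tins are at (323-330,220-241). Next I'll zoom in and segment.

```bash
python3 - <<'E'
import cv2,numpy as np
t=cv2.imread("pics/top0.png")[195:265,250:360];s=cv2.imread("pics/side0.png")[155:265,235:345]
cv2.imwrite("pics/z.png",np.hstack([cv2.resize(t,(440*1,280),interpolation=cv2.INTER_CUBIC),cv2.resize(s,(280,280),interpolation=cv2.INTER_CUBIC)]))
E
cat > h.py <<'E'
import cv2,numpy as np
def ray(c,uv,z):
    R=cv2.Rodrigues(np.float64(c["rvec"]))[0];t=np.float64(c["tvec"]).ravel()
    n=cv2.undistortPoints(np.float64(uv).reshape(-1,1,2),c["mtx"],c["D"]).reshape(-1,2)
    d=np.c_[n,np.ones(len(n))]@R; o=-R.T@t
    return o+d*((z-o[2])/d[:,2])[:,None]
def proj(c,P): return cv2.projectPoints(np.float64(P).reshape(-1,1,3),np.float64(c["rvec"]),np.float64(c["tvec"]),c["mtx"],c["D"])[0].reshape(-1,2)
E
```

```text
(no output)
```

View pics/z.png

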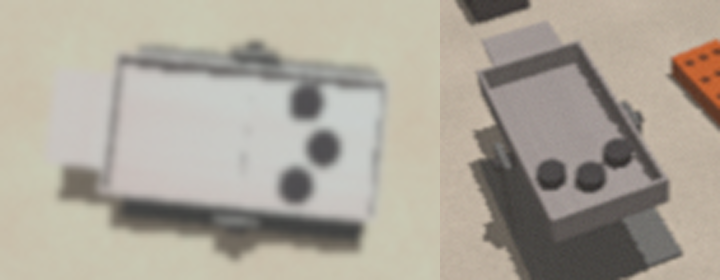

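The zoom shows the lip on the left. Its corners in the top image are roughly (263,212), (279,212), (275,238) and (262,236). The tray rim corners are at about (280,209), (346,215), (342,250) and (276,242).

Run:
```python
from h import *
from workcell import ctrl
c=ctrl.camera("top");s=ctrl.camera("side");H=138
img=c["pixels"]
hsv=cv2.cvtColor(cv2.cvtColor(img,cv2.COLOR_RGB2BGR),cv2.COLOR_BGR2HSV)
print(hsv[225,255:300].tolist()[::3])
# tray+lip mask: low saturation, bright
m=((hsv[...,1]<22)&(hsv[...,2]>150)).astype(np.uint8); m[:195]=0;m[265:]=0;m[:,:250]=0;m[:,360:]=0
m=cv2.morphologyEx(m,cv2.MORPH_CLOSE,np.ones((3,3),np.uint8))
n,l,st,ce=cv2.connectedComponentsWithStats(m)
for i in range(1,n):
    if st[i,4]>100:
        cn=cv2.findContours((l==i).astype(np.uint8),0,2)[0][0];b=cv2.minAreaRect(cn);bp=cv2.boxPoints(b);print(st[i],b,ray(c,bp,H).round(0).tolist())
        print("size",[np.linalg.norm(ray(c,[bp[k]],H)-ray(c,[bp[(k+1)%4]],H)).round(0) for k in(0,1)])
T=lambda p:[(250+a/4,195+b/4) for a,b in p]
S=lambda p:[(235+(a-440)/280*110,155+b/280*110) for a,b in p]
for nm,cc,p in(("lip top",c,T([(52,68),(118,66),(103,180),(48,165)])),("rim top",c,T([(122,57),(385,80),(370,220),(103,190)])),("lip side",s,S([(483,40),(545,22),(563,49),(497,66)])),("rim side",s,S([(480,75),(575,44),(667,182),(553,222)]))):
    P=ray(cc,p,H);print(nm,P[:,:2].round(0).tolist(),[np.linalg.norm(P[i]-P[(i+1)%4]).round() for i in range(4)],P.mean(0).round(0))
for nm,cc,p in(("tins",c,T([(306,103),(323,148),(295,185)])),("tins side",s,S([(551,171),(590,172),(617,150)]))):print(nm,ray(cc,p,128).round(0).tolist())
```

```text
[[23, 36, 201], [21, 36, 201], [23, 27, 200], [15, 10, 201], [15, 10, 201], [13, 11, 201], [13, 11, 201], [17, 9, 191], [12, 15, 174], [11, 14, 201], [13, 11, 201], [15, 10, 200], [19, 10, 201], [15, 8, 200], [20, 8, 200]]
[ 261  207   87   44 2632] ((303.9817199707031, 226.66464233398438), (84.2592544555664, 38.430171966552734), 6.340190887451172) [[465.0, 196.0, 138.0], [594.0, 187.0, 138.0], [569.0, -95.0, 138.0], [442.0, -83.0, 138.0]]
size [np.float64(128.0), np.float64(283.0)]
lip top [[563.0, 190.0], [566.0, 135.0], [471.0, 144.0], [482.0, 190.0]] [np.float64(55.0), np.float64(96.0), np.float64(48.0), np.float64(81.0)] [520. 165. 138.]
rim top [[574.0, 132.0], [560.0, -89.0], [443.0, -79.0], [462.0, 143.0]] [np.float64(221.0), np.float64(117.0), np.float64(223.0), np.float64(112.0)] [510.  27. 138.]
lip side [[488.0, 193.0], [562.0, 186.0], [559.0, 133.0], [485.0, 143.0]] [np.float64(74.0), np.float64(54.0), np.float64(75.0), np.float64(49.0)] [523. 164. 138.]
rim side [[463.0, 139.0], [574.0, 134.0], [560.0, -95.0], [445.0, -85.0]] [np.float64(111.0), np.float64(229.0), np.float64(116.0), np.float64(225.0)] [510.  23. 138.]
tins [[539.0, -23.0, 128.0], [502.0, -39.0, 128.0], [471.0, -16.0, 128.0]]
tins side [[473.0, -18.0, 128.0], [506.0, -38.0, 128.0], [542.0, -25.0, 128.0]]
```

The two views agree. The lip centre is at about (522,164) and the tray axis points about 85° from world x. The hinge works out at about (510,25), and the sizes match what was given. I'll close the gripper and align the tool yaw to about -5°.

```bash
python3 -m crank '[0,0,0,-0.12,1, 0,0,0,-0.12,1, 0,0,0,-0.11,1, 0,0,0,0,1, 0,0,0,0,1]'
```

```text
time: 0.7
eef_pos: [254.5, 542.6, 229.2]
eef_rot: [179.8, 0.1, -4.5]
ft_force: [0.1, 0.6, 0.6]
opening: 0.145
```

```bash
python3 -m crank '[2,2.2,0,0.01,1, 3,3.4,0,0,1, 3,3.4,0,0,1, 3,3.4,0,0,1, 3,3.4,0,0,1, 3,3.4,0,0,1, 3,3.4,0,0,1, 2,2.2,0,0,1, 0,0,0,0,1, 0,0,0,0,1]'
python3 - <<'E'
from workcell import ctrl
import numpy as np
s=ctrl.observe();p=s["eef_pos"];y=np.radians(s["eef_rot"][2]);d=np.array([523,167])-p[:2]
print(p,d@[np.cos(y),np.sin(y)],d@[np.sin(y),-np.cos(y)],s["ft_force"],s["joint_pos"])
E
```

```text
time: 1.7
eef_pos: [454.8, 263.9, 228.8]
eef_rot: [179.7, 0.0, -6.6]
ft_force: [1.2, 0.1, 0.6]
opening: 0.003
[454.82382704 263.87521394 228.75700354] 78.80920030444543 88.44154895690956 [1.24344846 0.14338615 0.61151918] [ 52.15730712  -8.88682144  -6.17306257   0.13031726 -92.97288227
  31.28143086]
```

```bash
python3 -m crank '[2.5,2.8,0,-0.02,1, 2.7,3,0.5,0,1, 2,2.2,1,0,1, 0.7,0.8,1,0,1, 0,0,1,0,1, 0,0,0.5,0,1, 0,0,0,0,1, 0,0,0,0,1]'
python3 - <<'E'
from workcell import ctrl
import numpy as np,cv2
s=ctrl.observe();p=s["eef_pos"];y=np.radians(s["eef_rot"][2]);d=np.array([523,167])-p[:2]
print(p,d@[np.cos(y),np.sin(y)],d@[np.sin(y),-np.cos(y)],s["ft_force"])
a=[cv2.resize(ctrl.camera(n)["pixels"][r:r+120,q:q+120,::-1],(400,400),interpolation=2) for n,r,q in(("top",170,230),("side",100,220))]
cv2.imwrite("pics/a1.png",np.hstack(a))
E
```

```text
time: 2.5
eef_pos: [523.4, 173.0, 186.6]
eef_rot: [179.8, 0.1, -5.2]
ft_force: [0.9, 0.4, 0.2]
opening: 0.001
[523.42262681 173.03643521 186.58793808] 0.12677954280001455 6.049883506641654 [0.93336464 0.42950224 0.16798654]
```

View pics/a1.png

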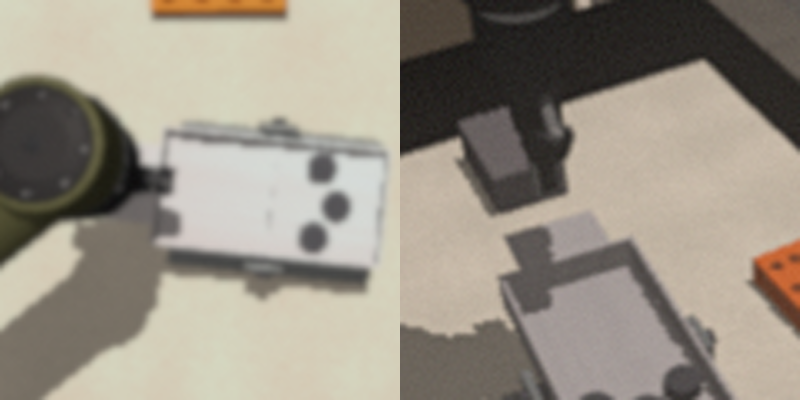

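The view shows the finger above the lip and clear of the tins, with the tray level. I'll come down to just above the lip.

```bash
python3 -m crank '[0,0.3,1,0,1, 0,0.3,1,0,1, 0,0,1,0,1, 0,0,0.5,0,1, 0,0,0,0,1]'; python3 -m crank '[0,0,0.2,0,1, 0,0,0.2,0,1]'
```

```text
time: 3.1
eef_pos: [522.5, 167.0, 149.0]
eef_rot: [179.9, 0.0, -5.2]
ft_force: [-0.0, -0.3, 0.1]
opening: 0.003
time: 3.3
eef_pos: [522.8, 166.9, 145.0]
eef_rot: [179.9, 0.0, -5.2]
ft_force: [0.6, -0.5, 0.9]
opening: 0.004
```

```bash
python3 -m crank '[0,0,0.2,0,1, 0,0,0.2,0,1]';python3 -m crank '[0,0,0.2,0,1, 0,0,0.2,0,1]';python3 -m crank '[0,0,0.3,0,1, 0,0,0.3,0,1]';python3 -m crank '[0,0,0.3,0,1, 0,0,0.3,0,1]'
```

```text
time: 3.5
eef_pos: [523.0, 167.0, 141.2]
eef_rot: [179.9, -0.0, -5.2]
ft_force: [0.0, 1.2, -0.4]
opening: 0.004
time: 3.7
eef_pos: [523.2, 167.2, 137.3]
eef_rot: [179.9, -0.1, -5.2]
ft_force: [-1.0, 0.6, 3.2]
opening: 0.002
time: 3.9
eef_pos: [523.5, 167.9, 132.1]
eef_rot: [-180.0, -0.1, -5.1]
ft_force: [-1.5, 0.9, 2.9]
opening: -0.003
time: 4.1
eef_pos: [523.8, 168.5, 126.2]
eef_rot: [-179.9, -0.2, -5.1]
ft_force: [-2.1, 1.9, 3.6]
opening: 0.001
```

```bash
python3 -m crank '[0,0,0.4,0,1, 0,0,0.4,0,1, 0,0,0.4,0,1, 0,0,0.3,0,1]';python3 -m crank '[0,0,0.25,0,1, 0,0,0.2,0,1]'
```

```text
time: 4.5
eef_pos: [524.0, 169.3, 110.4]
eef_rot: [-179.8, -0.2, -5.1]
ft_force: [-1.3, 3.1, 3.0]
opening: -0.001
time: 4.7
eef_pos: [524.0, 169.2, 105.2]
eef_rot: [-179.8, -0.2, -5.1]
ft_force: [-1.6, 2.1, 3.5]
opening: 0.001
```

```bash
python3 -m crank '[0,0,0.15,0,1, 0,0,0.15,0,1]';python3 -m crank '[0,0,0.15,0,1, 0,0,0.15,0,1]'
```

```text
time: 4.9
eef_pos: [524.0, 169.1, 101.9]
eef_rot: [-179.9, -0.2, -5.1]
ft_force: [-2.6, 2.2, 3.3]
opening: 0.0
time: 5.1
eef_pos: [524.0, 168.8, 98.6]
eef_rot: [-179.9, -0.2, -5.1]
ft_force: [-0.8, 1.7, 2.2]
opening: -0.001
```

```bash
python3 -m crank '[0,0,0.15,0,1, 0,0,0.15,0,1]'
```

```text
time: 5.3
eef_pos: [524.0, 168.5, 95.3]
eef_rot: [-179.9, -0.2, -5.1]
ft_force: [-0.4, 1.0, 3.2]
opening: -0.005
```

```bash
python3 -m crank '[0,0,0.15,0,1, 0,0,0.15,0,1]'; python3 -m crank '[0,0,0.15,0,1]'
```

```text
time: 5.5
eef_pos: [524.0, 168.2, 92.0]
eef_rot: [-179.9, -0.2, -5.1]
ft_force: [-1.9, 1.1, 2.9]
opening: -0.003
time: 5.6
eef_pos: [524.0, 168.0, 90.4]
eef_rot: [-180.0, -0.2, -5.1]
ft_force: [-1.4, 0.1, 3.4]
opening: -0.003
```

```bash
python3 -m crank '[0,0,0.15,0,1, 0,0,0.15,0,1]'; python3 -m crank '[0,0,0.15,0,1]'
```

```text
time: 5.8
eef_pos: [524.0, 167.5, 87.2]
eef_rot: [180.0, -0.2, -5.1]
ft_force: [-1.3, -1.0, 3.1]
opening: -0.001
time: 5.9
eef_pos: [524.0, 167.3, 85.7]
eef_rot: [180.0, -0.2, -5.1]
ft_force: [-2.0, -0.5, 5.3]
opening: 0.001
```

```bash
python3 -m crank '[0,0,0.1,0,1]'
```

```text
time: 6.0
eef_pos: [524.0, 167.2, 85.1]
eef_rot: [179.9, -0.2, -5.1]
ft_force: [-3.3, 0.1, 6.9]
opening: 0.0
```

```bash
python3 -m crank '[0,0,0.1,0,1]'
```

```text
time: 6.1
eef_pos: [524.1, 167.1, 84.8]
eef_rot: [179.9, -0.2, -5.1]
ft_force: [-4.5, 0.1, 8.9]
opening: -0.002
```

```bash
python3 -m crank '[0,0,0.1,0,1]'
```

```text
time: 6.2
eef_pos: [524.2, 167.1, 84.7]
eef_rot: [179.9, -0.3, -5.1]
ft_force: [-5.2, 0.2, 8.8]
opening: -0.001
```

It's on the stop at z≈85 (about 0.36 rad) with roughly 10 N. I'll look at the tins.

```bash
python3 -m crank '[-0.03,0,0.12,0,1, -0.03,0,0.12,0,1]'
cat > look.py <<'E'
import sys
from workcell import ctrl
import numpy as np,cv2
a=[cv2.resize(ctrl.camera(n)["pixels"][r:r+100,q:q+100,::-1],(400,400),interpolation=2) for n,r,q in(("top",180,260),("side",150,235))]
cv2.imwrite(sys.argv[1],np.hstack(a)); s=ctrl.observe();print(s["eef_pos"],s["ft_force"],s["time"])
E
python3 look.py pics/b1.png
```

```text
time: 6.4
eef_pos: [524.3, 167.2, 84.7]
eef_rot: [180.0, -0.4, -5.1]
ft_force: [-4.4, -0.4, 8.8]
opening: 0.002
[524.27898307 167.25090409  84.71276766] [-4.19908044 -0.81819081  8.4058829 ] 6.5
```

View pics/b1.png

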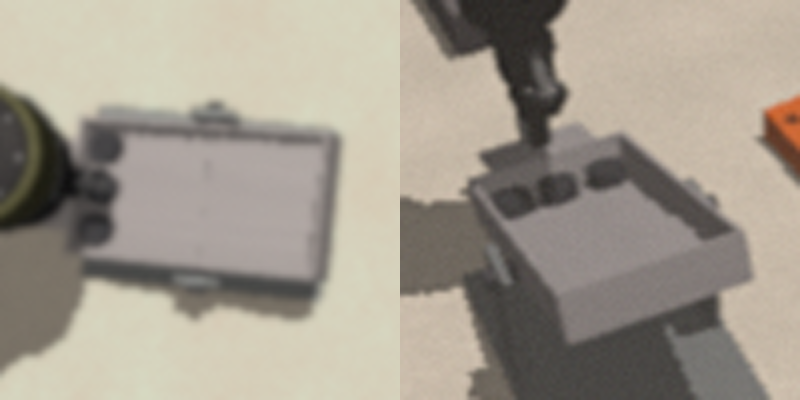

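Both views show all three tins in the bay against the lip's end wall, with the finger on the lip behind it. I'll raise the push to about 12 N and hold.

```bash
python3 -m crank '[-0.03,0,0.15,0,1, -0.03,0,0.15,0,1, -0.03,0,0.15,0,1]'
```

```text
time: 6.8
eef_pos: [524.3, 167.2, 84.3]
eef_rot: [180.0, -0.6, -5.1]
ft_force: [-5.3, -0.1, 10.8]
opening: -0.0
```

```bash
python3 -m crank '[-0.04,0,0.16,0,1, -0.04,0,0.16,0,1, -0.04,0,0.16,0,1, -0.04,0,0.16,0,1]'
```

```text
time: 7.2
eef_pos: [524.3, 167.2, 84.3]
eef_rot: [-180.0, -1.0, -5.0]
ft_force: [-4.5, -1.2, 10.0]
opening: -0.001
```

```bash
python3 -m crank '[-0.04,0,0.16,0,1, -0.04,0,0.16,0,1, -0.04,0,0.16,0,1, -0.04,0,0.16,0,1]'
```

```text
time: 7.6
eef_pos: [524.3, 167.2, 84.3]
eef_rot: [-179.9, -1.3, -4.9]
ft_force: [-5.4, -0.8, 11.1]
opening: 0.002
```

```bash
python3 -m crank '[-0.04,0,0.16,0,1, -0.04,0,0.16,0,1, -0.04,0,0.16,0,1, -0.04,0,0.16,0,1, -0.04,0,0.16,0,1, -0.04,0,0.16,0,1]';  python3 look.py pics/b2.png
```

```text
time: 8.2
eef_pos: [524.4, 167.2, 84.3]
eef_rot: [-179.9, -1.8, -4.9]
ft_force: [-4.2, 0.6, 10.0]
opening: -0.003
[524.39040083 167.26578946  84.31561208] [-4.30173291 -0.38286396  9.44804145] 8.3
```

View pics/b2.png

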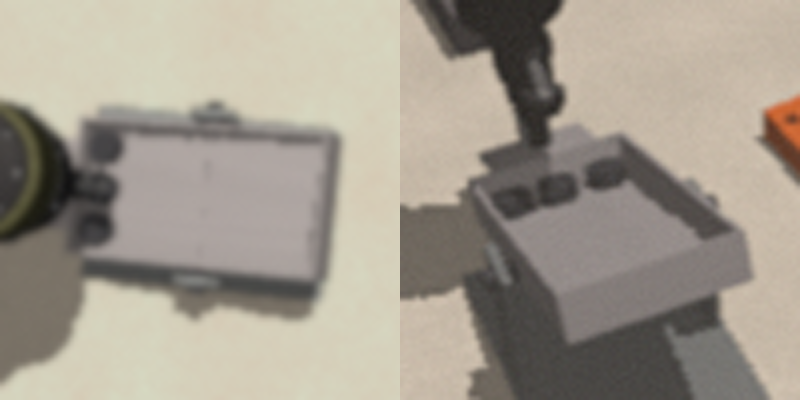

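```bash
python3 -m crank '[0,0,0.19,0,1, 0,0,0.19,0,1, 0,0,0.19,0,1]'
```

```text
time: 8.6
eef_pos: [526.3, 168.0, 83.6]
eef_rot: [-179.7, -2.2, -4.8]
ft_force: [-4.3, 0.8, 10.2]
opening: 0.001
```

```bash
python3 -m crank '[0,0,0.19,0,1, 0,0,0.19,0,1, 0,0,0.19,0,1, 0,0,0.19,0,1]'
```

```text
time: 9.0
eef_pos: [529.2, 169.4, 83.1]
eef_rot: [-179.5, -2.7, -4.7]
ft_force: [-4.1, 0.5, 11.0]
opening: 0.002
```

```bash
python3 -m crank '[0,0,0.19,0,1, 0,0,0.19,0,1, 0,0,0.19,0,1, 0,0,0.19,0,1, 0,0,0.19,0,1, 0,0,0.19,0,1, 0,0,0.19,0,1]'; python3 look.py pics/b3.png
```

```text
time: 9.7
eef_pos: [534.7, 172.1, 81.9]
eef_rot: [-179.1, -3.6, -4.6]
ft_force: [-2.7, 0.7, 9.2]
opening: 0.002
[534.74543604 172.1141789   81.84018322] [-2.72900664  0.30267069  9.31653996] 9.8
```

View pics/b3.png

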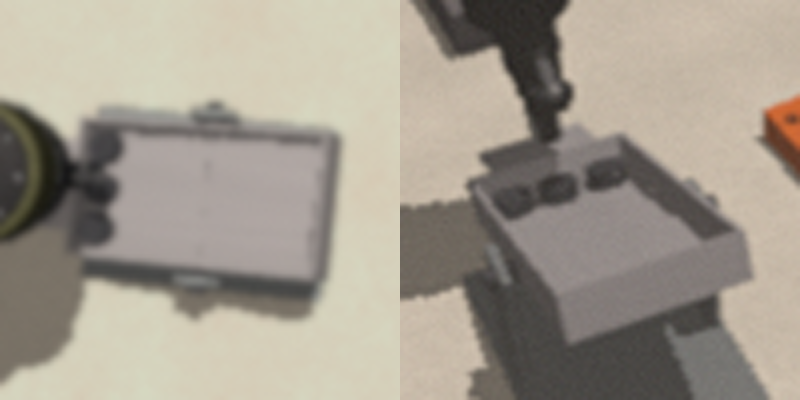

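All three tins are still in the bay. The push stayed at about 10–12 N with the tray still for more than 1.5 s, and only in the last rows did the fingertip begin to creep sideways. Now I'll ease up slowly.

```bash
python3 -m crank '[-0.05,0,0,0,1, -0.05,0,-0.1,0,1, -0.05,0,-0.2,0,1, -0.05,0,-0.2,0,1]'
```

```text
time: 10.2
eef_pos: [534.4, 173.3, 89.3]
eef_rot: [-178.9, -3.9, -4.6]
ft_force: [1.1, 0.6, 2.9]
opening: -0.005
```

```bash
python3 -m crank '[-0.05,0,-0.3,0,1, -0.05,0,-0.3,0,1, -0.05,0,-0.3,0,1, -0.05,0,-0.3,0,1]'
```

```text
time: 10.6
eef_pos: [532.1, 174.0, 102.3]
eef_rot: [-178.8, -4.0, -4.6]
ft_force: [1.8, 1.7, 2.7]
opening: -0.0
```

```bash
python3 -m crank '[0,0,-0.3,0,1, 0,0,-0.3,0,1, 0,0,-0.3,0,1, 0,0,-0.3,0,1, 0,0,-0.3,0,1, 0,0,-0.3,0,1]'
```

```text
time: 11.2
eef_pos: [530.1, 173.2, 121.1]
eef_rot: [-178.9, -3.9, -4.6]
ft_force: [1.0, 0.1, 2.1]
opening: -0.0
```

```bash
python3 -m crank '[0,0,-0.3,0,1, 0,0,-0.2,0,1, 0,0,-0.2,0,1, 0,0,-0.2,0,1]'
```

```text
time: 11.6
eef_pos: [529.0, 172.3, 130.4]
eef_rot: [-179.0, -3.8, -4.6]
ft_force: [1.0, -0.3, 1.6]
opening: -0.002
```

```bash
python3 -m crank '[0,0,-0.15,0,1, 0,0,-0.15,0,1, 0,0,-0.15,0,1, 0,0,-0.15,0,1]'
```

```text
time: 12.0
eef_pos: [528.0, 171.8, 136.3]
eef_rot: [-179.0, -3.7, -4.6]
ft_force: [1.2, -1.4, 1.8]
opening: -0.002
```

```bash
python3 -m crank '[0,0,-0.1,0,1, 0,0,-0.1,0,1, 0,0,-0.2,0,1, 0,0,-0.3,0,1]';python3 -m crank '[0,-0.3,-1,0,1, 0,-0.5,-2,0,1, 0,-3,-2,0,1, 0,-4,-1,0,1, 0,-4,0,0,1, 0,0,0,0,1, 0,0,0,0,1]'; python3 look.py pics/c1.png
```

```text
time: 12.4
eef_pos: [526.6, 171.5, 142.4]
eef_rot: [-179.1, -3.6, -4.6]
ft_force: [0.0, -0.5, 0.5]
opening: 0.003
time: 13.1
eef_pos: [531.8, 293.4, 210.7]
eef_rot: [-179.0, -3.6, -4.7]
ft_force: [0.8, -0.5, -0.8]
opening: -0.002
[531.73036716 292.56085306 210.23433564] [-0.32592449 -1.25457446  0.65918654] 13.2
```

View pics/c1.png

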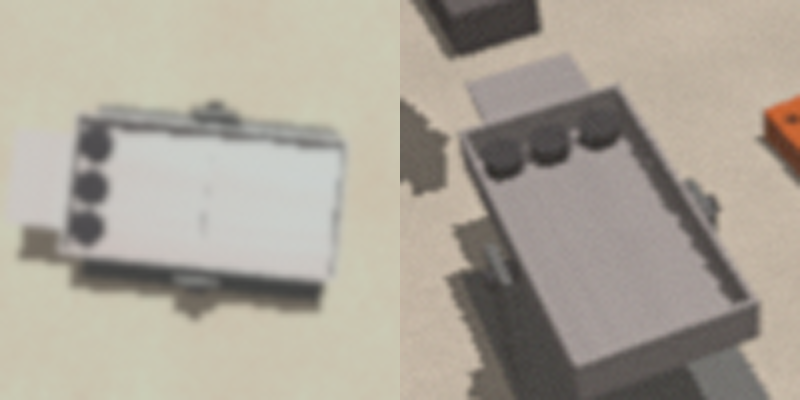

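Both views show the tray level again and the three tins flat against the lip wall, with top-view crop positions (95,145), (91,187) and (87,227). The arm is clear, so I'm handing in.

Run:
```python
from h import *
from workcell import ctrl
c=ctrl.camera("top");P=ray(c,[(260+a/4,180+b/4) for a,b in((95,145),(91,187),(87,227))],124)[:,:2]
h=np.array([510,25]);y=np.array([.09,.996]);x=np.array([.996,-.09])
print([( ((p-h)@x).round(),((p-h)@y-56).round()) for p in P])
print(ctrl.close_job())
```

```text
[(np.float64(33.0), np.float64(44.0)), (np.float64(-3.0), np.float64(43.0)), (np.float64(-37.0), np.float64(42.0))]
the job is handed in; nothing more can be done
None
```

I pushed the tray's lip down with the closed fingers until it met the stop, held it there, then eased it back to level. All three tins ended in the bay, and I handed the job in at about 13 s.

- **Stop and hold:** The stop came at a finger height of about 85 mm, roughly 0.36 rad by my estimate. The push there read 9–11 N vertically (about 10–12 N in total) for around 3 s. No reading went above about 12 N, though I only saw the force at the end of each move.
- **Release:** I raised the finger at about 30 mm/s, slower near the top, and it stayed in contact until the tray was level. The pictures show no sign of a snap back.
- **Tins:** The last pictures show all three flat against the lip's wall. Measured from the bay centre they sit at x = 33, -3 and -37 mm and y of about 43 mm. That is inside the limits, and 43 mm is what a tin touching that wall should read, within a couple of mm.
- **Finger creep:** In the last second of the hold the fingertip crept about 10 mm sideways and 5 mm outward on the lip, and the tool tilted by about 4°. It stayed on the lip and away from the tins.
- **Bystanders:** I didn't measure the rack, jar, bottle and box again at the end. The arm showed no contact with them on the way.

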